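Seat a bail blank in the V-block drilling jig

TASK

Take the short round wooden bail blank off its rest, lay it in the mouth of the V-block jig and slide it in under the sprung shoe until it lies down on both flanks and its end is fully home against the round steel stop. Press it against the stop with about 10 N for a second (never over 20 N, and do not ram the jig), then let go and leave it seated there. Leave the other things on the bench where they are.

Things in the scene. Friction and masses are not known exactly. Their poses are not given: they have to be found in the camera images.
- blank: plain round rod of pale wood (the bail blank), 26 mm diameter, 140 mm long, about 50 g (varies). Origin at its middle, on its axis; its x axis runs along the rod. Both ends are alike. It starts lying level on the rest, its axis 40 mm above the bench.
- rest: small dark wooden rest, base 66 x 60 x 8 mm, fixed; two notched saddles, each 8 mm thick, stand under the blank 20 mm either side of its middle, reaching 34 mm above the bench. The blank's outer 40 mm at each end overhang freely, with no base under the last 33 mm. Origin: centre of the underside; x runs along the blank.
- jig: fixed aluminium V-block, 100 mm long, 56 mm wide, on a plywood base 100 x 90 x 12 mm. Origin: centre of the underside; z up; x runs along the V from the open mouth (x = -50 mm) towards the stop. The V is a 90 degree groove open upwards, flank tops 54 mm above the bench; a seated blank has its axis at y = 0, 55 mm above the bench.
- mouth (a point): mouth of the V: on the seated axis, 50 mm from the jig's origin, 55 mm above the bench. Nothing stands in front of it. Behind it the V is open from above for 26 mm, up to the sprung shoe.
- bridge (a point): centre of the top of the dark steel bridge that carries the shoe: 96 mm above the bench, 18 mm long (jig x = -7 to 11 mm), 78 mm wide, underside of its beam at 88 mm.
- clamp (a point): black thumb screw clamp over the V (jig x = 45 mm, this point 55 mm above the bench, on the seated axis) that holds the stop: a fixed round steel bar, 24 mm diameter, coaxial with the seated blank. Its flat face, which the blank's end must touch, is set anew each time, anywhere from 7 to 29 mm before this point (jig x = 16 to 38 mm), and is not measured: look, or push gently and feel.
- shoe (a joint): steel shoe 20 mm wide, sprung, under the bridge, moving straight up: value is its lift in m (0 free, 0.003 with the blank under it, at most 0.008). Flat underside from jig x = -8 to 14 mm, with a 30 degree sloping lead-in from x = -22 mm which the blank's tip rides under. It presses the blank down with 1.5 to 3 N, so the blank slides with a drag of some newtons even before it touches the stop.
- sanding_block: bystander, loose: cork sanding block, 110 x 65 x 30 mm. Origin on its underside.
- hammer: bystander, loose: hammer lying near the far edge.
- glue: bystander, loose: white glue bottle, 160 mm tall. Origin on its underside.
- wax_tin: bystander, loose: flat round tin, 84 mm across, 50 mm tall. Origin on its underside.
- stump_offcut: bystander, loose: upright piece of thicker round wood, 38 mm across, 70 mm tall. Origin on its underside.
- screwdriver: bystander, loose: screwdriver lying.
- willow_offcut: bystander, loose: rectangular wood offcut, 160 x 70 x 35 mm. Origin on its underside.
Not all that is in view belongs to the job. What is shaped like the blank but blue or pink is not meant. Several things look just like the jig: the one meant starts farthest to the robot's right.

How it is judged:
By the outcome, as a careful person would: the job done as asked, in the order asked, and still so for the second after the job is handed in, with the robot touching nothing.
It also fails if it takes over 51 s, if anything falls off the work surface, if the arm or the gripper's body presses on something with over 40 N, if the wrist force passes 120 N, or if a joint passes its speed limit or range.

ROBOT

A 7-joint arm with a two-finger parallel gripper is mounted at the origin on the work surface. World frame = base frame: x ahead of the robot, y to its left, z up, the work surface at z = 0. Lengths are in m, angles in rad, forces in N, time in s.
With the tool pointing down it reaches from about 0.4 to 0.85 m from the base axis. Payload 10.4 kg.
Tool frame: the origin (TCP) lies at the very end of the fingers, on their centre line; the grasp point (between the pads) lies r.tcp_to_grasp behind it (r.tcp_to_grasp is the distance from the TCP to the grasp point, in m); z points along the fingers, y is the line along which they close (so a half turn about z gives the same grasp; the last joint's range is limited). The gripper opens to 87 mm and grips with 3 to 60 N. Pads are 19 mm wide; open, the fingers measure 117 mm over their backs; the gripper's body (75 mm by 190 mm) begins 51 mm behind the grasp point.
Start: joints at [-1.135, 0.332, -0.065, 1.46, 0.022, 1.35, -0.088], TCP at [0.277, 0.56, 0.223] pointing down, gripper open.
Joint ranges: [-2.6, 2.6], [-0.5, 2.12], [-1.47, 1.34], [0.16, 2.42], [-1.27, 4.41], [0.06, 2.06], [-2.6, 2.6]. Speed limits (rad/s): [2.22, 2.22, 2.79, 2.79, 3.14, 3.14, 3.14].

INTERFACE

Orientations are given as a unit quaternion [x, y, z, w].
In Python, from bench import monitor, cams, ticket, r gives the robot as it stands.
- The arm moves only by the shell command python3 -m crank 'ROWS' [OPENING] [FORCE]. ROWS is a JSON object whose one key "steps" holds a list of rows, each a list of 2 entries, a list of its own where there are three numbers: the shift along the world's x, y, z in units of 25 mm (1.0 is 25 mm), then the turn, a rotation vector about the world's x, y, z in units of 5 degrees (1.0 is 5 degrees). In form: {"steps": [[[x, y, z], [ax, ay, az]], ...]}. A call has 1 to 10 rows; each row shifts and turns the commanded pose from where the row before left it; what a row does not reach is not made up. A row lasts 1/12 s, in which the tool goes at most 41.7 mm and 7.16 degrees, less where a joint would pass 70% of its speed; a pose out of reach is approached as far as the arm can. A call is refused whole if a number of a shift passes 1 or a number of a turn 1, either way. A call with a gripper value outside its range is refused whole. OPENING is the finger opening in mm, from 0 to 87, set as the call begins (- or left out, the last holds). The fingers move at their own pace and stop on an object; FORCE is the grip in N (left out, the last holds). Time passes only in rows, so rows that do not move let the fingers close. It gives the time, the measured TCP pose, the force, the opening and the grip force at its end, in the units of the state.
- monitor.read_state(): the state, without advancing time (a new reading comes with each control period).
- cams.camera(name): name is "side" or "top" or "wrist"; returns a dict with "pixels" (480x640x3 uint8, blue, green, red), "z_map" (480x640 float32, m along the optical axis (not along the pixel's ray), 0 where there is no reading), "vfov" (degrees; the focal length in pixels is half the picture's height over the tangent of half this angle, whatever the lens; pixels are square), "cx", "cy" (the principal point, pixels), "T" (4x4, takes a point from camera to world coordinates). Camera axes: x right, y up, looking along -z (the intrinsics and any distortion apply to the point x, -y, -z); pixel columns grow to the right and rows downward; lengths in m; the calibration is good to about 2 mm. A picture is of the moment at which its call begins.
- ticket.close_job(): hands the job in; it is judged then, once.
The state is a dict: "time": time; "joint_positions": joint angles; "joint_vel": joint speeds; "joint_torque": joint torques, N m; "ee_pos": TCP position; "eef_rot": TCP orientation; "ft_force": force on the tool from outside, world axes, zero at the start; "torque": the same for the moment, N m; "width": finger opening in m; "grip_force": force on a finger pad.
Only numpy, scipy, OpenCV 4.12 (cv2) and the standard library are available. Lean on these libraries where they do the work, as an engineer would, in place of code of your own. Each camera call takes 0.05 s, during which the arm holds its last target. There are 200 camera calls.

## Working session

There is one attempt and no reset: what is moved stays moved. The work goes in short steps, Python scripts to look and compute and a shell command to move; the robot and the scene stay as the last step left them, time stands still between calls to the robot, and variables do not carry over. Pictures are saved under pics/ and viewed, at most 10 in all, crops included, and the job is handed in when it is done.

```bash
ls; mkdir -p pics; python3 - <<'E'
from bench import monitor,cams,r
import cv2,numpy as np
s=monitor.read_state();print({k:np.round(v,3) for k,v in s.items()}, r.tcp_to_grasp)
for n in("top","side"):
    c=cams.camera(n);cv2.imwrite(f"pics/{n}0.png",c["pixels"]);np.savez(f"{n}0.npz",**c)
    print(n,c["vfov"],c["cx"],c["cy"],np.round(c["T"],3).tolist(),[k for k in c], (c["z_map"]>0).mean())
E
```

```text
pics
{'time': np.float64(0.0), 'joint_positions': array([-1.135,  0.333, -0.065,  1.461,  0.022,  1.35 , -0.088]), 'joint_vel': array([ 0.   , -0.002,  0.   ,  0.001, -0.   ,  0.001,  0.001]), 'joint_torque': array([-1.0000e-03, -6.2326e+01,  2.4000e-02, -3.8990e+01, -6.1000e-02,
        4.0000e-02,  0.0000e+00]), 'ee_pos': array([0.277, 0.56 , 0.222]), 'eef_rot': array([ 0.227,  0.974, -0.001, -0.   ]), 'ft_force': array([ 0.632, -1.066, -0.243]), 'torque': array([-0.023, -0.033,  0.033]), 'grip_force': np.float64(0.0), 'width': np.float64(0.087)} 0.0187
top 53.58570545159959 314.4409325948192 235.8769224578605 [[0.01, 0.999, -0.053, 0.416], [-1.0, 0.009, -0.022, 0.006], [-0.022, 0.053, 0.998, 1.153], [0.0, 0.0, 0.0, 1.0]] ['pixels', 'z_map', 'vfov', 'cx', 'cy', 'T'] 0.9961848958333334
side 53.8259740151654 312.47986128729286 231.53437428496355 [[0.814, 0.316, -0.488, -0.06], [-0.581, 0.469, -0.665, -0.734], [0.018, 0.825, 0.565, 0.7], [0.0, 0.0, 0.0, 1.0]] ['pixels', 'z_map', 'vfov', 'cx', 'cy', 'T'] 0.9961165364583333
```

View pics/top0.png

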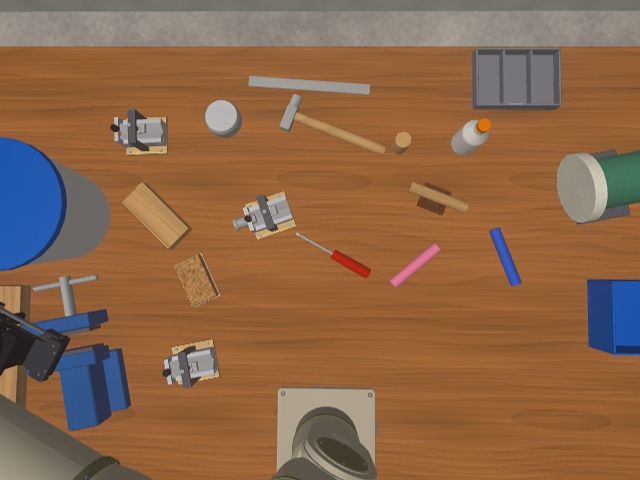

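View pics/side0.png

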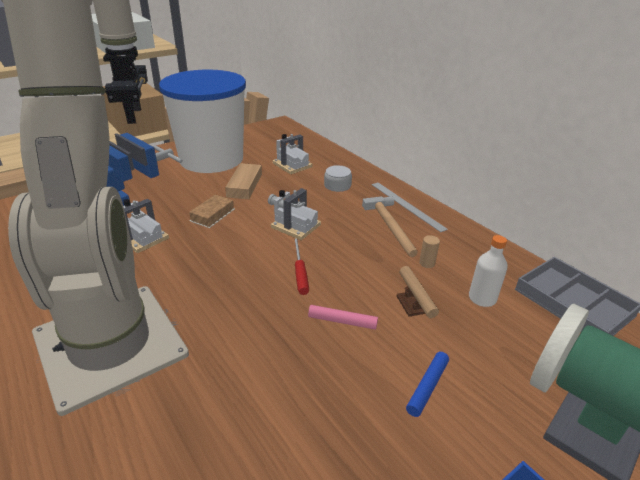

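Top view: the three jig lookalikes are at (140,132), (267,215) and (192,365). Image right is -y (the robot's right), so the jig meant is the one at (267,215). Its clamp is at the left end and its mouth at the right. The wooden rod on the dark rest at (439,197) is the blank. The pink rod (415,265), the blue rod (505,257) and the stump (403,142) are not. I'll confirm with one enlarged crop and measure.

```bash
cat > h.py <<'E'
import numpy as np,cv2
def K(c):
    f=240/np.tan(np.radians(c["vfov"])/2);return f,float(c["cx"]),float(c["cy"])
def cloud(c):
    f,cx,cy=K(c);v,u=np.mgrid[0:480,0:640];d=c["z_map"]
    P=np.stack([(u-cx)/f*d,-(v-cy)/f*d,-d],-1)
    return P@c["T"][:3,:3].T+c["T"][:3,3]
def ray(c,u,v,z):
    f,cx,cy=K(c);d=c["T"][:3,:3]@np.array([(u-cx)/f,-(v-cy)/f,-1]);o=c["T"][:3,3]
    return o+d*(z-o[2])/d[2]
def proj(c,p):
    f,cx,cy=K(c);q=c["T"][:3,:3].T@(np.asarray(p)-c["T"][:3,3]);return cx-f*q[0]/q[2],cy+f*q[1]/q[2]
E
python3 - <<'E'
from h import *
c=dict(np.load("top0.npz"));s=dict(np.load("side0.npz"))
a=c["pixels"][180:245,225:305];b=c["pixels"][170:225,400:480];e=s["pixels"][180:240,260:340]
cv2.imwrite("pics/crop.png",np.vstack([np.hstack([cv2.resize(x,(400,300),interpolation=cv2.INTER_CUBIC) for x in (a,b)]),np.hstack([cv2.resize(x,(400,300),interpolation=cv2.INTER_CUBIC) for x in (e,s["pixels"][255:325,380:460])])]))
P=cloud(c);hsv=cv2.cvtColor(c["pixels"],cv2.COLOR_BGR2HSV)
# blank: top surface points z>.04 near
m=np.zeros((480,640),bool);m[170:225,400:480]=1
print("table z",np.median(P[240:300,450:480,2]))
B=m&(P[...,2]>.036)
r=cv2.minAreaRect(np.argwhere(B)[:,::-1].astype(np.float32));bx=cv2.boxPoints(r)
W=np.array([ray(c,u,v,.042) for u,v in bx]);print("blank rect",r,W.mean(0),[np.linalg.norm(W[1]-W[0]),np.linalg.norm(W[2]-W[1])])
L=(W[2]-W[1],W[1]-W[0]);L=max(L,key=np.linalg.norm);print("yaw",np.degrees(np.arctan2(L[1],L[0])))
# same from side cloud
Q=cloud(s)
q=Q[255:325,380:460].reshape(-1,3);q=q[(q[:,2]>.036)&(q[:,2]<.07)&(np.hypot(*(q[:,:2]-W.mean(0)[:2]).T)<.09)];print("side pts",q.min(0),q.max(0),q.mean(0))
# jig
p=P[180:245,225:305];z=p[...,2]
for lo,hi in((.008,.02),(.045,.062),(.085,.105),(.06,.085)):
    k=(z>lo)&(z<hi);r=cv2.minAreaRect(p[k][:,:2].astype(np.float32)*1000);print(lo,k.sum(),p[k].mean(0),r)
k=(z>.006);r=cv2.minAreaRect(p[k&(z<.07)][:,:2].astype(np.float32)*1000);print(r)
E
```

```text
table z -0.000365110058082041
blank rect ((441.3562316894531, 192.54991149902344), (45.593505859375, 77.36438751220703), 80.86982727050781) [ 0.57920105 -0.26528542  0.042     ] [np.float64(0.18079404027026885), np.float64(0.10700106397985287)]
yaw -80.39933893620426
side pts [ 0.52891643 -0.32801546  0.03637102] [ 0.60130481 -0.18801036  0.05494928] [ 0.55937612 -0.2652421   0.04752475]
0.008 414 [0.51405791 0.12914304 0.01243879] ((512.0455932617188, 127.7632827758789), (125.53718566894531, 110.63115692138672), 19.642473220825195)
0.045 550 [0.52632394 0.13756581 0.05168892] ((521.1607055664062, 154.24449157714844), (76.3724365234375, 132.60057067871094), 19.215011596679688)
0.085 321 [0.52412515 0.14530004 0.09462894] ((519.4481811523438, 160.10617065429688), (78.52767181396484, 59.58452606201172), 20.027742385864258)
0.06 335 [0.51318218 0.17325475 0.07062234] ((510.71295166015625, 163.40870666503906), (74.78041076660156, 106.45148468017578), 29.970970153808594)
((528.2720947265625, 144.43995666503906), (194.37620544433594, 123.60831451416016), 79.65252685546875)
```

View pics/crop.png

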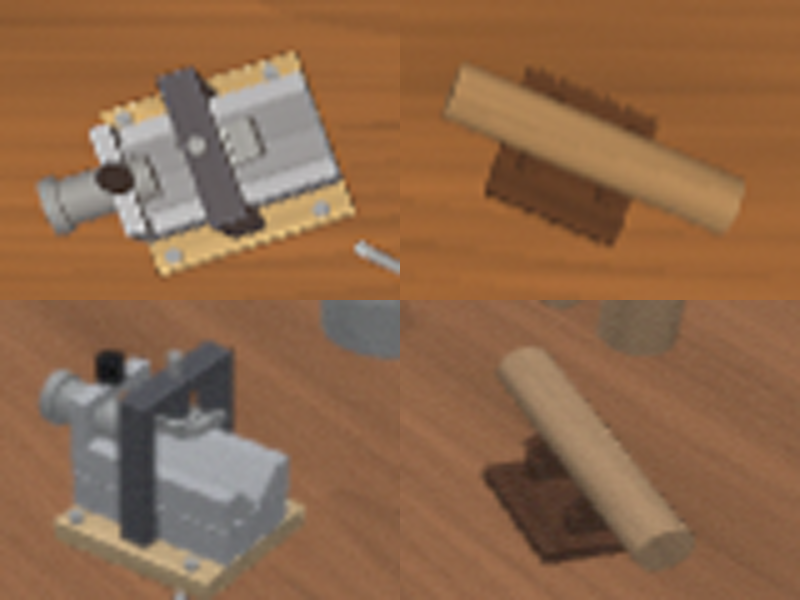

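The crop confirms both. The jig at (267,215) has its black screw at the left end, (248,219), and its open V at the right. The pale plain rod on the dark rest is the blank. Next I'll refine both poses with colour masks.

```bash
python3 - <<'E'
from h import *
c=dict(np.load("top0.npz"));s=dict(np.load("side0.npz"))
def rect(M,c,z,tag):
    n,l,st,_=cv2.connectedComponentsWithStats(M.astype(np.uint8))
    return l,st
# blank
for name,c_,roi in(("top",c,(170,225,400,480)),("side",s,(255,325,380,460))):
    h=cv2.cvtColor(c_["pixels"],cv2.COLOR_BGR2HSV).astype(int)
    P=cloud(c_);m=np.zeros((480,640),np.uint8);a,b,d,e=roi
    m[a:b,d:e]=1
    g=c_["pixels"].astype(int)
    B=((P[...,2]>.03)&(P[...,2]<.06)&(m>0)).astype(np.uint8);B=cv2.morphologyEx(B,cv2.MORPH_OPEN,np.ones((5,5)))
    n,l,st,ce=cv2.connectedComponentsWithStats(B);k=1+np.argmax(st[1:,4]);B=l==k
    pts=P[B];pts=pts[pts[:,2]>(.048)]
    xy=pts[:,:2];mu=xy.mean(0);w,V=np.linalg.eigh(np.cov((xy-mu).T));ax=V[:,1]*np.sign(V[0,1]);t=(P[B][:,:2]-mu)@ax
    print(name,st[k],"blank pts",len(pts),mu,"yaw",np.degrees(np.arctan2(ax[1],ax[0])),"t range",t.min(),t.max(),"mid",mu+ax*(t.min()+t.max())/2,"ztop",np.percentile(pts[:,2],95))
# jig base
a,b,d,e=180,248,228,305
h=cv2.cvtColor(c["pixels"],cv2.COLOR_BGR2HSV).astype(int)[a:b,d:e]
print("ply hsv",h[195-a+0,283-d],h[237-a,260-d],"bench",h[240-a+5,240-d])
M=((h[...,2]>190)&(h[...,1]>70)&(h[...,0]>10)).astype(np.uint8);M=cv2.morphologyEx(M,cv2.MORPH_CLOSE,np.ones((2,2)))
n,l,st,_=cv2.connectedComponentsWithStats(M);print(st[1:])
k=[i for i in range(1,n) if st[i,4]>15];pp=np.argwhere(np.isin(l,k))[:,::-1].astype(np.float32)+[d,a]
W=np.array([ray(c,u,v,.012)[:2] for u,v in pp]);r=cv2.minAreaRect((W*1000).astype(np.float32));print("base",r)
# bridge: dark pixels with height
P=cloud(c)[a:b,d:e];z=P[...,2];g=c["pixels"][a:b,d:e].astype(int).max(-1)
D=((z>.09)&(z<.102)&(g<110)).astype(np.uint8);D=cv2.morphologyEx(D,cv2.MORPH_OPEN,np.ones((3,3)));W=np.array([ray(c,u+d,v+a,.096)[:2] for v,u in np.argwhere(D)]);print("bridge",D.sum(),cv2.minAreaRect((W*1000).astype(np.float32)))
F=((z>.050)&(z<.058)).astype(np.uint8);n,l,st,_=cv2.connectedComponentsWithStats(F);
for i in range(1,n):
    if st[i,4]>25: q=P[l==i];w,V=np.linalg.eigh(np.cov(q[:,:2].T));print("flat",st[i],q.mean(0),np.degrees(np.arctan2(V[1,1],V[0,1])))
for p in [(284.4,191.3),(296,226),(257.4,240),(245,204.9)]: print(ray(c,*p,.012))
print(ray(c,264.4,211.6,.098))
E
```

```text
top [410 182  58  30 677] blank pts 471 [ 0.56950503 -0.25742669] yaw 69.10858088611815 t range -0.07112754805111236 0.06990377054577594 mid [ 0.56928683 -0.25799835] ztop 0.054808837143500266
side [400 266  38  51 683] blank pts 366 [ 0.56334332 -0.26229353] yaw 68.847088697185 t range -0.06764588046386862 0.07733868148910819 mid [ 0.56509219 -0.25777368] ztop 0.05323038229988744
ply hsv [ 18  79 196] [ 18 103 220] bench [ 14 168 164]
[[ 53  12   5   5  17]
 [ 40  14  11   8  38]
 [ 18  22  13   6  36]
 [ 28  40  41  20 181]]
base ((524.3988647460938, 136.91012573242188), (88.47569274902344, 98.74900817871094), 19.732139587402344)
bridge 245 ((525.802001953125, 140.239990234375), (76.27252197265625, 17.026941299438477), 19.248645782470703)
flat [38 15 21 12 99] [0.55527389 0.12167494 0.05280945] 107.20122472590593
flat [20 24 12 10 61] [0.53629063 0.17245561 0.05222144] 110.56300346125342
flat [44 31 20 14 96] [0.51690871 0.10638254 0.05243307] 111.9990617901024
flat [25 41 13  9 64] [0.49865249 0.15830076 0.05233517] 105.78332839358914
[0.58377221 0.10497796 0.012     ]
[0.49983925 0.07582435 0.012     ]
[0.46519695 0.16852365 0.012     ]
[0.54995266 0.20005514 0.012     ]
[0.52517384 0.14161932 0.098     ]
```

```bash
python3 - <<'E'
from h import *
for n in("top0","side0"):
    c=dict(np.load(n+".npz"));P=cloud(c).reshape(-1,3)
    q=P[(P[:,2]>.1)&(P[:,2]<.5)&(P[:,0]>.25)&(P[:,0]<.7)&(P[:,1]>-.35)&(P[:,1]<.6)]
    for y in np.arange(-.35,.6,.05):
        k=q[(q[:,1]>y)&(q[:,1]<=y+.05)]
        if len(k)>10: print(n,round(y,2),len(k),k[:,0].min().round(3),k[:,0].max().round(3),k[:,2].max().round(3))
E
```

```text
top0 -0.35 260 0.678 0.7 0.163
top0 0.1 14 0.502 0.553 0.11
top0 0.45 612 0.25 0.291 0.388
top0 0.5 5575 0.25 0.614 0.399
top0 0.55 4231 0.256 0.642 0.357
side0 -0.35 470 0.675 0.7 0.161
side0 0.1 11 0.518 0.526 0.108
side0 0.45 239 0.25 0.286 0.384
side0 0.5 4649 0.25 0.606 0.5
side0 0.55 1602 0.25 0.637 0.424
```

```bash
python3 -m crank '{"steps":[[[0.3,-1,0],[0,0,-0.48]],[[0.3,-1,0],[0,0,-0.48]],[[0.3,-1,0],[0,0,-0.48]],[[0.3,-1,0],[0,0,-0.48]]]}' 87 20
```

```text
time: 0.43
ee_pos: [0.3069, 0.4591, 0.222]
eef_rot: [0.309, 0.951, -0.0, -0.0]
ft_force: [1.4, -0.6, -0.3]
width: 0.0872
grip_force: 0.0
```

```bash
R='see typed rows'; python3 -m crank '{"steps":[[[0.32,-1,0],[0,0,-0.5]],[[0.32,-1,0],[0,0,-0.5]],[[0.32,-1,0],[0,0,-0.5]],[[0.32,-1,0],[0,0,-0.5]],[[0.32,-1,0],[0,0,-0.5]],[[0.32,-1,0],[0,0,-0.5]],[[0.32,-1,0],[0,0,-0.5]],[[0.32,-1,0],[0,0,-0.5]],[[0.32,-1,0],[0,0,-0.5]],[[0.32,-1,0],[0,0,-0.5]]]}' && python3 -m crank '{"steps":[[[0.32,-1,0],[0,0,-0.5]],[[0.32,-1,0],[0,0,-0.5]],[[0.32,-1,0],[0,0,-0.5]],[[0.32,-1,0],[0,0,-0.5]],[[0.32,-1,0],[0,0,-0.5]],[[0.32,-1,0],[0,0,-0.5]],[[0.32,-1,0],[0,0,-0.5]],[[0.32,-1,0],[0,0,-0.5]],[[0.32,-1,0],[0,0,-0.5]],[[0.32,-1,0],[0,0,-0.5]]]}' && python3 -m crank '{"steps":[[[0.32,-1,0],[0,0,-0.5]],[[0.32,-1,0],[0,0,-0.5]],[[0.32,-1,0],[0,0,-0.5]],[[0.32,-1,0],[0,0,-0.5]],[[0.32,-1,0],[0,0,-0.5]],[[0.32,-1,0],[0,0,-0.5]],[[0.32,-0.6,0],[0,0,-0.5]],[[0.32,-0.4,0],[0,0,-0.5]],[[0.32,0,0],[0,0,-0.5]],[[0,0,0],[0,0,0]]]}'
python3 - <<'E'
from h import *
from bench import cams,monitor
c=cams.camera("wrist");np.savez("w1.npz",**c);cv2.imwrite("pics/w1.png",c["pixels"])
q=monitor.read_state();print(q["ee_pos"],q["eef_rot"],q["joint_positions"])
P=cloud(c);B=((P[...,2]>.03)&(P[...,2]<.065)&(np.hypot(P[...,0]-.569,P[...,1]+.258)<.1)).astype(np.uint8);B=cv2.morphologyEx(B,cv2.MORPH_OPEN,np.ones((5,5)))
n,l,st,_=cv2.connectedComponentsWithStats(B);k=1+np.argmax(st[1:,4]);A=P[l==k];p=A[A[:,2]>np.percentile(A[:,2],97)-.006]
mu=p[:,:2].mean(0);w,V=np.linalg.eigh(np.cov((p[:,:2]-mu).T));a=V[:,1]*np.sign(V[0,1]);t=(A[:,:2]-mu)@a
print(st[k],mu,np.degrees(np.arctan2(a[1],a[0])),t.min(),t.max(),mu+a*(t.min()+t.max())/2,np.percentile(p[:,2],97))
E
```

```text
time: 1.27
ee_pos: [0.3868, 0.209, 0.2224]
eef_rot: [0.508, 0.862, -0.0, -0.0]
ft_force: [0.8, -0.0, 0.7]
width: 0.0872
grip_force: 0.0
time: 2.1
ee_pos: [0.4667, -0.0409, 0.2224]
eef_rot: [0.682, 0.731, -0.0, -0.0]
ft_force: [-0.9, 0.5, 0.3]
width: 0.087
grip_force: 0.0
time: 2.93
ee_pos: [0.5394, -0.2149, 0.2219]
eef_rot: [0.812, 0.584, -0.001, 0.0]
ft_force: [0.2, 0.4, -0.4]
width: 0.0869
grip_force: 0.0
[ 0.53882821 -0.2144911   0.22192938] [ 8.10776973e-01  5.85354847e-01 -6.03333739e-04 -1.97694738e-04] [-0.29875954  0.27125524  0.72315973  1.6183277  -0.18308744  1.3227219
  0.13141057]
[ 345  165   40  155 4505] [ 0.57018098 -0.25389709] 69.07401903584378 -0.0747065743114774 0.06562523836983354 [ 0.56855923 -0.25813827] 0.0533200903897263
```

```bash
python3 -m crank '{"steps":[[[0.13,-0.9,0],[0,0,-0.13]],[[0.13,-0.9,0],[0,0,-0.13]],[[0.13,-0.9,0],[0,0,-0.13]],[[0.13,-0.83,-0.5],[0,0,-0.13]],[[0,0,-1],[0,0,0]],[[0,0,-1],[0,0,0]],[[0,0,-1],[0,0,0]],[[0,0,-1],[0,0,0]],[[0,0,-1],[0,0,0]],[[0,0,-1],[0,0,0]]]}' && python3 -m crank '{"steps":[[[0,0,-0.8],[0,0,0]],[[0,0,-0.7],[0,0,0]],[[0,0,0],[0,0,0]]]}'; python3 -c "
from bench import monitor as m;print(m.read_state()['joint_positions'])"
```

```text
time: 3.82
ee_pos: [0.5514, -0.302, 0.059]
eef_rot: [0.823, 0.568, 0.0, -0.0]
ft_force: [0.3, -0.6, -0.4]
width: 0.0872
grip_force: 0.0
time: 4.07
ee_pos: [0.5495, -0.3008, 0.0191]
eef_rot: [0.823, 0.567, -0.001, -0.002]
ft_force: [0.4, 1.4, -0.4]
width: 0.0873
grip_force: 0.0
[-0.05967823  0.60292852  0.64611685  1.68059174 -0.41599062  1.00551974
  0.36657053]
```

```bash
python3 -m crank '{"steps":[[[0,0,0],[0,0,0]],[[0,0,0],[0,0,0]],[[0,0,0],[0,0,0]],[[0,0,0],[0,0,0]],[[0,0,0],[0,0,0]],[[0,0,0],[0,0,0]],[[0,0,0],[0,0,0]],[[0,0,0],[0,0,0]]]}' 15 25
```

```text
time: 4.73
ee_pos: [0.5518, -0.3029, 0.0227]
eef_rot: [0.824, 0.567, 0.0, 0.0]
ft_force: [-0.5, -0.5, -0.3]
width: 0.042
grip_force: 0.0
```

```bash
python3 -m crank '{"steps":[[[0,0,0],[0,0,0]],[[0,0,0],[0,0,0]],[[0,0,0],[0,0,0]],[[0,0,0],[0,0,0]],[[0,0,0],[0,0,0]],[[0,0,0],[0,0,0]]]}'
```

```text
time: 5.23
ee_pos: [0.5517, -0.3029, 0.0225]
eef_rot: [0.824, 0.567, -0.0, -0.0]
ft_force: [-1.4, -0.4, 0.4]
width: 0.0253
grip_force: 25.0
```

```bash
python3 -m crank '{"steps":[[[0,0,0.5],[0,0,0]],[[0,0,0.8],[0,0,0]],[[0,0,0.9],[0,0,0]],[[0,0,0.9],[0,0,0]],[[0,0,0.9],[0,0,0]],[[0.1,0.6,0],[0,0,0.6]],[[0.12,1,0],[0,0,0.7]],[[0.12,1,0],[0,0,0.74]],[[0.12,1,0],[0,0,0.74]],[[0.12,1,0],[0,0,0.74]]]}' && python3 -m crank '{"steps":[[[0.12,1,0],[0,0,0.74]],[[0.12,1,0],[0,0,0.74]],[[0.12,1,0],[0,0,0.74]],[[0.12,1,0],[0,0,0.74]],[[0.12,1,0],[0,0,0.74]],[[0.12,0.8,0],[0,0,0.7]],[[0.12,0.64,0],[0,0,0.44]],[[0,0,0],[0,0,0]],[[0,0,0],[0,0,0]],[[0,0,0],[0,0,0]]]}'
python3 - <<'E'
from h import *
from bench import cams,monitor
q=monitor.read_state();print(q["joint_positions"],q["ee_pos"],q["eef_rot"])
for n in ("wrist","top","side"):
    c=cams.camera(n);np.savez(n+"2.npz",**c);cv2.imwrite(f"pics/{n}2.png",c["pixels"])
E
```

```text
time: 6.07
ee_pos: [0.5662, -0.1863, 0.123]
eef_rot: [0.726, 0.687, 0.0, 0.0]
ft_force: [-0.1, -0.6, -0.8]
width: 0.0253
grip_force: 25.0
time: 6.9
ee_pos: [0.5872, -0.0283, 0.1227]
eef_rot: [0.569, 0.823, -0.0, 0.0]
ft_force: [0.2, -0.3, 0.1]
width: 0.0255
grip_force: 25.0
[-0.44342556  0.34867227  0.50457637  1.71028116 -0.18277875  1.12967899
  0.4750937 ] [ 0.58717754 -0.02834573  0.12265146] [ 5.68669883e-01  8.22565740e-01 -3.25880744e-04  2.45692902e-04]
```

View pics/wrist2.png

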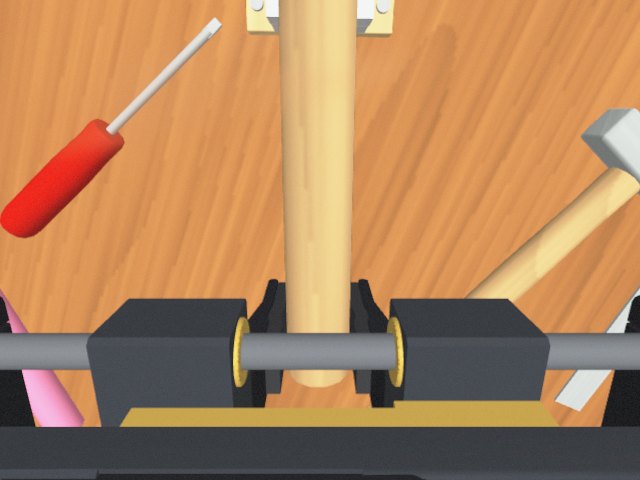

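The wrist view shows the rod held straight up the picture (columns 278–357 at the top), pointing at the jig's mouth. The jig's base front edge runs from (248,33) to (392,33), nearly centred. Next I'll compute the exact lateral and yaw error.

```bash
python3 - <<'E'
from h import *
c=dict(np.load("wrist2.npz"));g=c["pixels"];f,cx,cy=K(c);print(f,cx,cy,c["T"][:3,3])
h=cv2.cvtColor(g,cv2.COLOR_BGR2HSV).astype(int);P=cloud(c)
z=P[...,2]
# rod from depth
R=(z>.11)&(np.abs(np.arange(640)-320)<60)[None,:]
L=[];
for v in range(5,270,5):
    u=np.flatnonzero(R[v]);L.append((v,u.min(),u.max()))
L=np.array(L);print(L[::8].tolist())
pts=P[:270][R[:270]];pz=pts[pts[:,2]>np.percentile(pts[:,2],95)-.008]
mu=pz.mean(0);_,_,V=np.linalg.svd(pz-mu,full_matrices=False);a=V[0]*np.sign(V[0,1]);print("rod",mu,a,"yaw",np.degrees(np.arctan2(a[1],a[0])),"pitch",np.degrees(np.arcsin(a[2])),np.percentile(pts[:,2],[50,95]))
ctr=[]
for v in range(20,265,5):
    u=np.flatnonzero(R[v]);e=[ray(c,x,v,mu[2]-.008) for x in(u.min(),u.max())];ctr.append((e[0]+e[1])/2)
ctr=np.array(ctr);pf=np.polyfit(ctr[:,1],ctr[:,0],1);print("sil line x at y=0,.05",np.polyval(pf,[0,.05]),"yaw",np.degrees(np.arctan2(1,pf[0])), "rod width",np.linalg.norm(e[0]-e[1]))
# base front corners
Y=((h[...,0]>12)&(h[...,1]>40)&(h[...,2]>190)&(z>.006)&(z<.03)).astype(np.uint8)
Y[80:]=0
n,l,st,ce=cv2.connectedComponentsWithStats(Y);print([s.tolist() for s in st[1:] if s[4]>30])
yy=np.argwhere((z[:60]>.006)&(z[:60]<.05))
for v in(5,15,25,30,32,34): 
    u=yy[yy[:,0]==v][:,1]
    if len(u): print(v,u.min(),u.max(),ray(c,u.min(),v,.012),ray(c,u.max(),v,.012))
# top: jig again with rod + tip
t=dict(np.load("top2.npz"));T=cloud(t)
q=T[(T[...,2]>.12)&(T[...,2]<.16)&(T[...,0]>.5)&(T[...,0]<.65)&(T[...,1]<.12)&(T[...,1]>-.05)];print("tip top",len(q),q[:,1].max(),q[np.argsort(q[:,1])[-6:]].mean(0))
E
```

```text
400.18152583857693 317.80487055750837 236.19773115235841 [0.55928777 0.04601987 0.28432332]
[[5, 273, 356], [45, 264, 355], [85, 280, 354], [125, 281, 353], [165, 282, 352], [205, 283, 351], [245, 284, 350]]
rod [0.5613663  0.04006572 0.15091591] [-0.3538162   0.93529422  0.00623058] yaw 110.72132988318859 pitch 0.35698829410122207 [0.15046942 0.15265295]
sil line x at y=0,.05 [0.57676358 0.55749666] yaw 111.07359363049069 rod width 0.0342227264867343
[[246, 0, 29, 33, 557], [365, 0, 29, 34, 556]]
5 246 393 [0.496212   0.09007136 0.012     ] [0.57939862 0.12154769 0.012     ]
15 246 392 [0.49786406 0.08490733 0.012     ] [0.58102153 0.11637237 0.012     ]
25 207 391 [0.47718048 0.07121635 0.012     ] [0.58266565 0.11112938 0.012     ]
30 202 391 [0.47507654 0.06745905 0.012     ] [0.58378341 0.10859091 0.012     ]
32 200 391 [0.4742311  0.06594922 0.012     ] [0.58423257 0.10757085 0.012     ]
34 198 390 [0.47338343 0.06443542 0.012     ] [0.58410619 0.1063299  0.012     ]
tip top 235 0.08350543687724726 [0.55571239 0.08254788 0.1471765 ]
```

```bash
python3 -m crank '{"steps":[[[-0.2,0.55,0],[0,0,-0.1]],[[-0.2,0.55,0],[0,0,0]],[[0,0,-0.8],[0,0,0]],[[0,0,-0.8],[0,0,0]],[[0,0,-0.8],[0,0,0]],[[0,0,-0.5],[0,0,0]],[[0,0,-0.2],[0,0,0]],[[0,0,0],[0,0,0]],[[0,0,0],[0,0,0]]]}' && python3 -m crank '{"steps":[[[0,0,-0.08],[0,0,0]],[[0,0,-0.08],[0,0,0]],[[0,0,-0.08],[0,0,0]],[[0,0,0],[0,0,0]],[[0,0,0],[0,0,0]]]}'
python3 - <<'E'
from h import *
from bench import cams
a=cams.camera("side");b=cams.camera("wrist");np.savez("side3.npz",**a);np.savez("wrist3.npz",**b)
cv2.imwrite("pics/s3.png",np.hstack([cv2.resize(a["pixels"][160:260,250:350],(400,400),interpolation=cv2.INTER_CUBIC),cv2.resize(b["pixels"][:320,160:480],(400,400))]))
E
```

```text
time: 7.8
ee_pos: [0.5777, 0.0002, 0.0457]
eef_rot: [0.572, 0.821, 0.0, 0.0]
ft_force: [-0.5, 0.1, 0.6]
width: 0.0257
grip_force: 25.0
time: 8.22
ee_pos: [0.5773, 0.0007, 0.0391]
eef_rot: [0.571, 0.821, 0.0, 0.0]
ft_force: [-0.0, 0.2, -0.1]
width: 0.0253
grip_force: 25.0
```

View pics/s3.png

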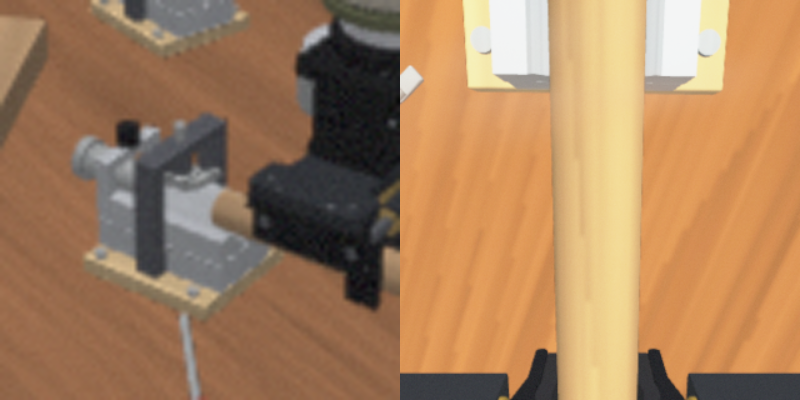

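The blank's tip is in the open V before the shoe. In the crop the rod's centre is at column 597 and the V's at 595, under 1 mm off. I'll lower it to contact.

```bash
python3 -m crank '{"steps":[[[0,0,-0.04],[0,0,0]],[[0,0,0],[0,0,0]],[[0,0,0],[0,0,0]]]}';python3 -m crank '{"steps":[[[0,0,-0.04],[0,0,0]],[[0,0,0],[0,0,0]],[[0,0,0],[0,0,0]]]}'
```

```text
time: 8.57
ee_pos: [0.5773, 0.0006, 0.0381]
eef_rot: [0.571, 0.821, 0.0, -0.0]
ft_force: [0.4, -0.4, -0.2]
width: 0.0254
grip_force: 25.0
time: 8.82
ee_pos: [0.5772, 0.0006, 0.037]
eef_rot: [0.571, 0.821, -0.0, -0.0]
ft_force: [-1.0, 0.3, 0.7]
width: 0.0253
grip_force: 25.0
```

```bash
python3 -m crank '{"steps":[[[0,0,-0.03],[0,0,0]],[[-0.04,0.11,0],[0,0,0]],[[-0.04,0.11,0],[0,0,0]],[[-0.04,0.11,0],[0,0,0]],[[-0.04,0.11,0],[0,0,0]],[[0,0,0],[0,0,0]]]}';python3 -m crank '{"steps":[[[-0.04,0.11,0],[0,0,0]],[[-0.04,0.11,0],[0,0,0]],[[-0.04,0.11,0],[0,0,0]],[[0,0,0],[0,0,0]]]}'
```

```text
time: 9.32
ee_pos: [0.573, 0.0126, 0.0363]
eef_rot: [0.571, 0.821, 0.0, -0.0]
ft_force: [-2.0, 0.6, 0.8]
width: 0.0253
grip_force: 25.0
time: 9.65
ee_pos: [0.5702, 0.0197, 0.0364]
eef_rot: [0.571, 0.821, -0.0, 0.0]
ft_force: [-1.2, -4.0, 1.1]
width: 0.0253
grip_force: 25.0
```

```bash
python3 -m crank '{"steps":[[[-0.04,0.11,0],[0,0,0]],[[-0.04,0.11,0],[0,0,0]],[[-0.04,0.11,0],[0,0,0]],[[0,0,0],[0,0,0]]]}';python3 -m crank '{"steps":[[[-0.04,0.11,0],[0,0,0]],[[-0.04,0.11,0],[0,0,0]],[[0,0,0],[0,0,0]]]}';python3 - <<'E'
from h import *
from bench import cams
t=cams.camera("top");a=cams.camera("side")
cv2.imwrite("pics/s4.png",np.hstack([cv2.resize(a["pixels"][180:240,260:320],(400,400),interpolation=cv2.INTER_CUBIC),cv2.resize(t["pixels"][185:245,225:285],(400,400),interpolation=cv2.INTER_CUBIC)]))
E
```

```text
time: 9.98
ee_pos: [0.5672, 0.0276, 0.0364]
eef_rot: [0.572, 0.821, -0.0, 0.0]
ft_force: [-1.5, -4.7, 2.6]
width: 0.0254
grip_force: 25.0
time: 10.23
ee_pos: [0.5651, 0.0331, 0.0364]
eef_rot: [0.572, 0.821, -0.0, 0.0]
ft_force: [-1.5, -4.0, 3.1]
width: 0.0252
grip_force: 25.0
```

View pics/s4.png

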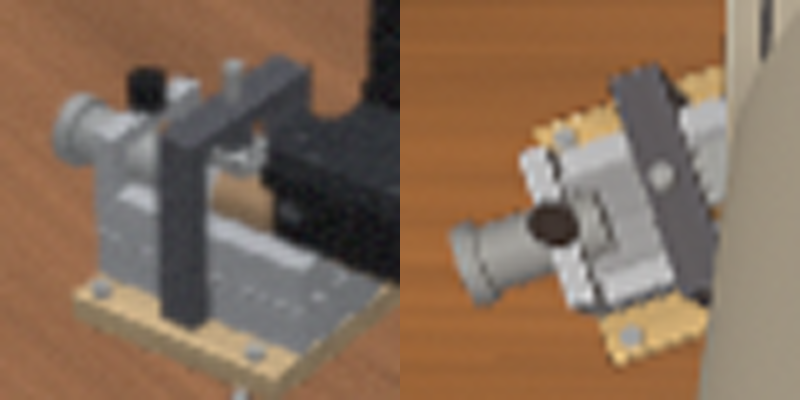

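The blank is aligned and passing under the shoe. The stop's face is about at crop (607,210), roughly 15 mm ahead. I'll keep advancing and feel for it.

```bash
python3 -m crank '{"steps":[[[-0.04,0.11,0],[0,0,0]],[[-0.04,0.11,0],[0,0,0]],[[0,0,0],[0,0,0]]]}';python3 -m crank '{"steps":[[[-0.03,0.09,0],[0,0,0]],[[0,0,0],[0,0,0]]]}';python3 -m crank '{"steps":[[[-0.02,0.06,0],[0,0,0]],[[0,0,0],[0,0,0]]]}'
```

```text
time: 10.58
ee_pos: [0.5631, 0.0385, 0.0364]
eef_rot: [0.572, 0.821, -0.0, 0.0]
ft_force: [-2.6, -4.5, 2.9]
width: 0.0256
grip_force: 25.0
time: 10.75
ee_pos: [0.5623, 0.0404, 0.0364]
eef_rot: [0.572, 0.82, -0.001, 0.0]
ft_force: [-2.4, -5.6, 3.3]
width: 0.0252
grip_force: 25.0
time: 10.92
ee_pos: [0.5619, 0.0416, 0.0365]
eef_rot: [0.572, 0.82, -0.001, 0.0]
ft_force: [-2.6, -6.9, 4.2]
width: 0.0252
grip_force: 25.0
```

```bash
python3 -m crank '{"steps":[[[-0.04,0.05,0.02],[0,0,0]],[[0,0,0],[0,0,0]]]}';python3 -m crank '{"steps":[[[-0.02,0.06,0],[0,0,0]],[[0,0,0],[0,0,0]]]}';python3 -m crank '{"steps":[[[-0.02,0.05,0],[0,0,0]],[[0,0,0],[0,0,0]]]}'
```

```text
time: 11.08
ee_pos: [0.5611, 0.0432, 0.037]
eef_rot: [0.572, 0.82, -0.0, 0.0]
ft_force: [-1.6, -5.6, 2.9]
width: 0.0255
grip_force: 25.0
time: 11.25
ee_pos: [0.5606, 0.0447, 0.037]
eef_rot: [0.572, 0.82, -0.0, 0.0]
ft_force: [-2.2, -6.2, 3.3]
width: 0.0255
grip_force: 25.0
time: 11.42
ee_pos: [0.5601, 0.046, 0.037]
eef_rot: [0.572, 0.82, -0.0, 0.0]
ft_force: [-1.9, -5.7, 2.3]
width: 0.0254
grip_force: 25.0
```

```bash
for i in 1; do python3 -m crank '{"steps":[[[-0.02,0.05,0],[0,0,0]],[[0,0,0],[0,0,0]]]}';python3 -m crank '{"steps":[[[-0.02,0.05,0],[0,0,0]],[[0,0,0],[0,0,0]]]}';python3 -m crank '{"steps":[[[-0.02,0.05,0],[0,0,0]],[[0,0,0],[0,0,0]]]}'; done | grep -E "ee_pos|ft_f"
```

```text
ee_pos: [0.5596, 0.0472, 0.037]
ft_force: [-0.9, -5.8, 2.7]
ee_pos: [0.5591, 0.0485, 0.037]
ft_force: [-1.8, -6.3, 3.7]
ee_pos: [0.5587, 0.0497, 0.037]
ft_force: [-1.8, -5.6, 4.0]
```

```bash
(python3 -m crank '{"steps":[[[-0.02,0.05,0],[0,0,0]],[[0,0,0],[0,0,0]]]}';python3 -m crank '{"steps":[[[-0.02,0.05,0.01],[0,0,0]],[[0,0,0],[0,0,0]]]}';python3 -m crank '{"steps":[[[-0.02,0.05,0],[0,0,0]],[[0,0,0],[0,0,0]]]}') | grep -E "ee_pos|ft_f"
```

```text
ee_pos: [0.5582, 0.0509, 0.037]
ft_force: [-0.7, -5.9, 3.4]
ee_pos: [0.5577, 0.0523, 0.0373]
ft_force: [-0.7, -5.9, 2.9]
ee_pos: [0.5572, 0.0536, 0.0372]
ft_force: [-0.5, -4.8, 3.2]
```

```bash
(python3 -m crank '{"steps":[[[-0.02,0.05,0],[0,0,0]],[[0,0,0],[0,0,0]]]}';python3 -m crank '{"steps":[[[-0.02,0.05,0],[0,0,0]],[[0,0,0],[0,0,0]]]}';python3 -m crank '{"steps":[[[-0.02,0.05,0],[0,0,0]],[[0,0,0],[0,0,0]]]}') | grep -E "ee_pos|ft_f"
```

```text
ee_pos: [0.5567, 0.0549, 0.0372]
ft_force: [-0.2, -5.5, 2.9]
ee_pos: [0.5563, 0.0561, 0.0373]
ft_force: [-1.6, -5.5, 2.2]
ee_pos: [0.5557, 0.0574, 0.0373]
ft_force: [-0.4, -5.2, 2.4]
```

```bash
python3 - <<'E'
from h import *
from bench import cams
t=cams.camera("top");w=cams.camera("wrist");a=cams.camera("side")
cv2.imwrite("pics/s5.png",np.hstack([cv2.resize(a["pixels"][185:235,262:312],(260,400),interpolation=cv2.INTER_CUBIC),cv2.resize(t["pixels"][190:240,230:275],(260,400),interpolation=cv2.INTER_CUBIC),cv2.resize(w["pixels"][0:400,200:440],(270,400))]))
E
```

```text
(no output)
```

View pics/s5.png

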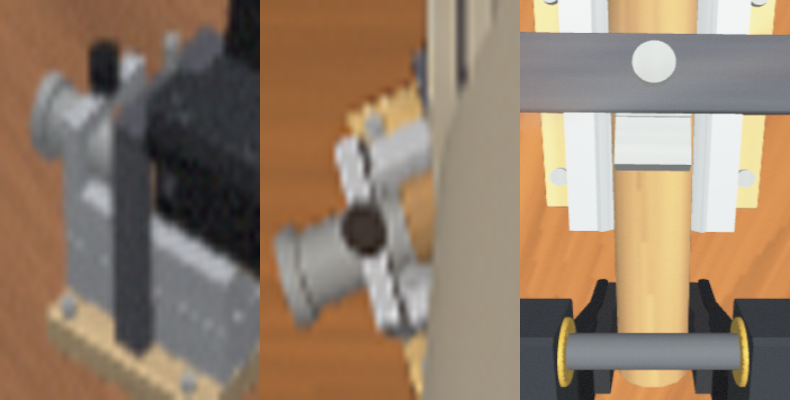

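The wrist view shows the rod centred under the shoe, with its tail still at row 385, so it has not slipped in the grip. The top view shows the rod's tip at about crop x=405, close to the stop.

```bash
(python3 -m crank '{"steps":[[[-0.01,0.03,0],[0,0,0]],[[0,0,0],[0,0,0]]]}';python3 -m crank '{"steps":[[[-0.01,0.03,0],[0,0,0]],[[0,0,0],[0,0,0]]]}';python3 -m crank '{"steps":[[[-0.01,0.03,0],[0,0,0]],[[0,0,0],[0,0,0]]]}';python3 -m crank '{"steps":[[[-0.01,0.03,0],[0,0,0]],[[0,0,0],[0,0,0]]]}') | grep -E "ee_pos|ft_f"
```

```text
ee_pos: [0.5557, 0.0574, 0.0373]
ft_force: [0.1, -7.3, 2.6]
ee_pos: [0.5557, 0.0575, 0.0373]
ft_force: [0.8, -9.2, 1.2]
ee_pos: [0.5557, 0.0575, 0.0374]
ft_force: [2.5, -11.2, 1.3]
ee_pos: [0.5556, 0.0575, 0.0374]
ft_force: [1.6, -13.9, 0.5]
```

```bash
(python3 -m crank '{"steps":[[[-0.005,0.015,0],[0,0,0]],[[0,0,0],[0,0,0]],[[0,0,0],[0,0,0]],[[0,0,0],[0,0,0]],[[0,0,0],[0,0,0]],[[0,0,0],[0,0,0]]]}'; python3 -m crank '{"steps":[[[0,0,0],[0,0,0]],[[0,0,0],[0,0,0]],[[0,0,0],[0,0,0]],[[0,0,0],[0,0,0]],[[0,0,0],[0,0,0]],[[0,0,0],[0,0,0]],[[0,0,0],[0,0,0]],[[0,0,0],[0,0,0]],[[0,0,0],[0,0,0]],[[0,0,0],[0,0,0]]]}') | grep -E "ee_pos|ft_f|time"
```

```text
time: 14.23
ee_pos: [0.5557, 0.0575, 0.0374]
ft_force: [3.0, -15.1, 0.1]
time: 15.07
ee_pos: [0.5556, 0.0575, 0.0374]
ft_force: [3.8, -15.3, 1.0]
```

```bash
python3 -m crank '{"steps":[[[0,0,0],[0,0,0]],[[0,0,0],[0,0,0]],[[0,0,0],[0,0,0]],[[0,0,0],[0,0,0]],[[0,0,0],[0,0,0]],[[0,0,0],[0,0,0]],[[0,0,0],[0,0,0]],[[0,0,0],[0,0,0]],[[0,0,0],[0,0,0]],[[0,0,0],[0,0,0]]]}' 75
```

```text
time: 15.9
ee_pos: [0.5544, 0.0615, 0.0371]
eef_rot: [0.571, 0.821, 0.0, -0.0]
ft_force: [-0.6, 0.4, 0.5]
width: 0.0739
grip_force: 0.0
```

Free. I'll go straight up, back off to the side, and look.

```bash
(python3 -m crank '{"steps":[[[0,0,0.5],[0,0,0]],[[0,0,0.8],[0,0,0]],[[0,0,0.9],[0,0,0]],[[0,0,0.9],[0,0,0]],[[0,0,0.9],[0,0,0]],[[0,0,0.9],[0,0,0]],[[0.1,-0.8,0.5],[0,0,0]],[[0.1,-1,0],[0,0,0]],[[0.1,-1,0],[0,0,0]],[[0.1,-1,0],[0,0,0]]]}'; python3 -m crank '{"steps":[[[0,-1,0],[0,0,0]],[[0,-1,0],[0,0,0]],[[0,-1,0],[0,0,0]],[[0,-1,0],[0,0,0]],[[0,-1,0],[0,0,0]],[[0,-1,0],[0,0,0]],[[0,-1,0],[0,0,0]],[[0,-0.6,0],[0,0,0]],[[0,0,0],[0,0,0]],[[0,0,0],[0,0,0]]]}') | grep -E "ee_pos|ft_f|time"
python3 - <<'E'
from h import *
from bench import cams
t=cams.camera("top");a=cams.camera("side")
P=cloud(t);z=P[...,2];o=np.array([.5265,.1381]);ax=np.array([-.339,.941]);d=P[...,:2]-o;X=d@ax;Y=d@np.array([.941,.339])
B=(abs(Y)<.009)&(X>-.14)&(X<-.025)&(z>.055)&(z<.08)
print("tail X",np.percentile(X[B],1),"Ymean",Y[B].mean()); 
for lo in(-.11,-.09,-.07,-.05): k=B&(X>lo)&(X<lo+.02);print(lo,k.sum(),np.percentile(z[k],90),Y[k].mean())
cv2.imwrite("pics/s6.png",np.hstack([cv2.resize(a["pixels"][170:250,250:330],(400,400),interpolation=cv2.INTER_CUBIC),cv2.resize(t["pixels"][180:250,230:300],(400,400),interpolation=cv2.INTER_CUBIC)]))
E
```

```text
time: 16.73
ee_pos: [0.5646, -0.0346, 0.1735]
ft_force: [0.1, -0.4, -0.2]
time: 17.57
ee_pos: [0.5642, -0.2243, 0.1728]
ft_force: [0.3, -0.3, -0.4]
tail X -0.10743626526149917 Ymean -0.00029018615489852484
-0.11 62 0.06828202527756808 -0.00025549975974995117
-0.09 70 0.0678854787926498 -0.00014339677533456983
-0.07 68 0.06884116747887652 -0.00036317196422291865
-0.05 70 0.06892911548895794 -0.00024423126883481284
```

View pics/s6.png

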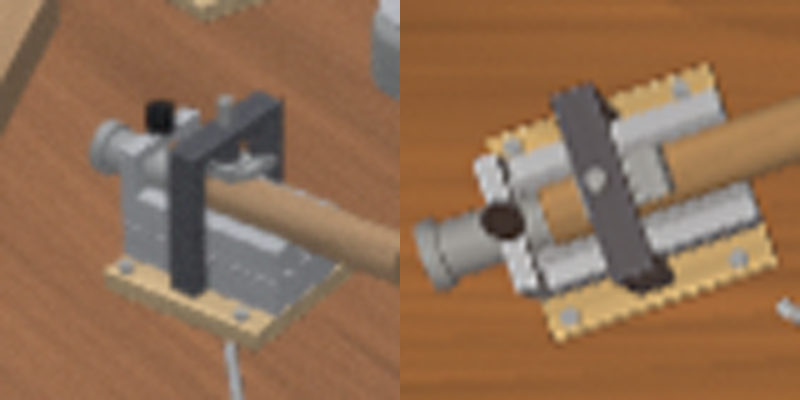

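The blank lies level and centred in the V (its top about 68 mm all along), under the shoe. Its end touches the grey stop at crop (545,215).

```bash
python3 -c "
from bench import ticket;print(ticket.close_job())"
```

```text
the job is handed in; nothing more can be done
None
```

I seated the blank in the right-hand jig, under the shoe and against the stop, pressed it with about 10 N (wrist force less the sliding drag) for just over a second, released it, and handed the job in at about 17.7 s.

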